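# Slide a glass square through the chute flap

### The arm

A 6-joint arm with a two-finger parallel gripper is mounted at the origin on the work surface. World frame = base frame: x ahead of the robot, y to its left, z up, the work surface at z = 0. Lengths are in m, angles in rad, forces in N, time in s.
With the tool pointing down it reaches from about 0.3 to 0.85 m from the base axis. Payload 5.4 kg.
Tool frame: the origin (TCP) lies at the very end of the fingers, on their centre line; the grasp point (between the pads) lies 19 mm behind it; z points along the fingers, x is the direction in which the jaws open and shut, and the axes are right-handed (so a half turn about z gives the same grasp; the last joint's range is limited). The gripper opens to 85 mm and grips with 20 to 120 N. Pads are 22 mm wide; open, the fingers measure 114 mm over their backs; the gripper's body (76 mm by 85 mm) begins 54 mm behind the grasp point. The pads swing forward as they close: fully open they stand 13 mm farther back than shut.
Start: joints at [1.057, 0.158, 1.597, -0, 1.386, -0.21], TCP at [0.172, 0.549, 0.231] pointing down, gripper open.
Joint ranges: [-2.91, 2.91], [-0.94, 2.29], [0.18, 2.7], [-1.29, 4.43], [0.17, 2.64], [-3, 3]. Speed limits (rad/s): [2.57, 2.57, 3.14, 3.14, 3.14, 3.14].

### API

Orientations are given as a unit quaternion [x, y, z, w].
In Python, from plant import state, capture, job_done gives the robot as it stands. The module is installed in compiled form; this text tells all that it offers.
- The arm moves only by the tool carry_out, never from a script. Its argument "plan" is one flat list of numbers, 7 for each row, row after row: the opening, from -1 (shut) to 1 (fully open), then the shift along the tool's x, y, z in m, then the turn, a rotation vector about the tool's x, y, z in rad. In form: [fingers, dx, dy, dz, rx, ry, rz, fingers, dx, dy, dz, rx, ry, rz, ...]. A call has 1 to 20 rows; each row shifts and turns the commanded pose from where the row before left it, along the tool's axes as they then stand; what a row does not reach is not made up. A row lasts 1/12 s, in which the tool goes at most 41.7 mm and 7.16 degrees, less where a joint would pass 70% of its speed; a pose out of reach is approached as far as the arm can. A call with a gripper value outside its range is refused whole. The fingers move at their own pace and stop on an object; "force" is the grip in N (left out, the last holds). Time passes only in rows, so rows that do not move let the fingers close. It gives the time, the measured TCP pose, the force and the opening at its end, in the units of the state.
- state(): the state, without advancing time (a new reading comes with each control period).
- capture(name): name is "scene" or "top"; returns a dict with "pixels" (384x512x3 uint8, blue, green, red), "camera_matrix" (3x3 intrinsics, pixels), "T" (4x4, takes a point from camera to world coordinates). Camera axes: x right, y down, z forward; pixel columns grow to the right and rows downward; lengths in m; the calibration is good to about 2 mm. A picture is of the moment at which its call begins. There is no depth.
- job_done(): hands the job in, once; it reports no verdict.
The state is a dict: "t": time; "qpos": joint angles; "dq": joint speeds; "tau": joint torques, N m; "eef_pos": TCP position; "eef_rot": TCP orientation; "wrist_force": force on the tool from outside, world axes, zero at the start; "ft_torque": the same for the moment, N m; "opening": opening from 0.0 (shut) to 1.0 (fully open).
Only numpy, scipy, OpenCV 4.12 (cv2) and the standard library are available. Lean on these libraries where they do the work, as an engineer would, in place of code of your own. Each camera call takes 0.05 s, during which the arm holds its last target.

### The job

Push the flat glass square across the table, through the hanging flap of the low parts chute, until it lies flat wholly inside and the flap can drop behind it; then draw the fingers back out so that the flap swings fully shut. Push the square with the fingertips so that it stays on the table all the way: do not pick it up or tip it. Leave the crescent, the grinder bit and the straightedge where they are.

Things in the scene. Friction and masses are not known exactly. Their poses are not given: they have to be found in the camera images.
- chute: Low grey chute fixed to the table, without a floor. Origin: on the table (z 0), mid-mouth, under the flap's hinge line. +x points level inward, z up; the mouth faces roughly towards the robot. Side walls 50 mm high, 8 mm thick, run from x -20 to 155 mm, inner faces at y -80 and 80 mm; 3 mm high feet reach out to y -107 and 107 mm. Back wall's inner face at x 155 mm.
- cover_edge (a point): Middle of the front edge of the chute's clear cover, on its top, 44 mm above the table. The cover lies over chute x 50 to 155 mm. From x -20 to 50 mm the chute is open above, no bar crosses it, so upright fingers can follow the square in between the side walls with the gripper's body above 50 mm.
- flap (a joint): Angle of the aluminium flap in the mouth, rad: 0 hanging shut (upright, at chute x 0), grows as its lower edge swings inward and up, to a stop at 1.55; never outward. 60 g; a push under 1 N opens it, the square itself can. It falls shut by its own weight, damped, in about 1 s. It rests ajar on the square if the square's rear edge is less than about 13 mm inside.
- hinge_mid (a point): Middle of the flap's hinge line, 46 mm above the table, level along the chute's y (no bar there, only a pin in each side wall). The flap is a U of 3 mm sheet: a 150 mm wide cross strip, 4 to 15 mm above the table when shut, hung by a 12 mm wide arm at each end; 126 mm of free width between the arms. Upright fingers push the strip ahead of them; their front can go about 25 mm past chute x 0 before it binds.
- flap_edge (a point): Middle of the flap's lower edge, which moves with the flap; when shut, 4 mm above the table at chute x 0, y 0.
- square: Flat teal cathedral glass square, 70 x 70 mm, 6 mm thick, about 75 g, lying loose on the table in front of the mouth. Origin at the centre of its underside; x and y axes parallel to its edges, z up.
- crescent: Bystander: flat pale yellow glass crescent, about 95 mm long, 40 mm across, 6 mm thick, lying on the table. Origin on its underside near its middle. Leave it.
- bit: Bystander: steel grinder bit standing in a clear plastic sleeve, 26 mm diameter, 45 mm high in all. Origin at the centre of its underside. Leave it standing.
- straightedge: Bystander: cork-backed steel straightedge, 300 x 32 x 5 mm, lying flat. Origin at the centre of its underside, x along its length. Leave it.
Things that resemble listed ones, but are neither listed nor needed, are in the scene too. Of the things like the square, leave any that is blue, purple or red; of the rest the smaller one is meant.

How it is judged:
On the way, in this order (a step that is already met when the one before it is completed fails the run):
1. the square is pushed in under the flap, which swings open (value of joint flap above 0.2 rad and x of square in the frame of chute between -0.04 and 0.03 m), for 0.05 s.
2. the whole square is past the flap line (x of square in the frame of chute above 0.04 m), for 0.1 s.
At the end, for the whole second after the job is handed in: The square lies flat and still on the table wholly inside the chute (its centre 40 mm or more inside the flap line, between the side walls), and the flap hangs shut (within 0.06 rad) (x of square in the frame of chute between 0.04 and 0.125 m and y of square in the frame of chute between -0.05 and 0.05 m and value of joint flap below 0.06 rad and height (world z) of square below 0.004 m and angle between square's own z axis and vertical below 0.05 rad and linear speed of square below 0.01 m/s); the robot touches nothing.
It fails at once if the square is lifted (its centre over 10 mm up) or tipped (over 0.2 rad) (height (world z) of square above 0.01 m or angle between square's own z axis and vertical above 0.2 rad).
It fails at once if the crescent is moved more than 15 mm (distance of crescent from where it was at the start of the episode above 0.015 m).
It fails at once if the grinder bit is moved more than 15 mm or knocked over (distance of bit from where it was at the start of the episode above 0.015 m or angle between bit's own z axis and vertical above 0.4 rad).
It fails at once if the straightedge is moved more than 15 mm (distance of straightedge from where it was at the start of the episode above 0.015 m).
It also fails if it takes over 61 s, if anything falls off the work surface, if the arm or the gripper's body presses on something with over 40 N, if the wrist force passes 120 N, or if a joint passes its speed limit or range.

## Working session

There is one attempt and no reset: what is moved stays moved. The work goes in short steps, Python scripts to look and compute and a tool call to move; the robot and the scene stay as the last step left them, time stands still between calls to the robot, and variables do not carry over. Pictures are saved under pics/ and viewed, and the job is handed in when it is done.

Besides the shell and the picture viewer there is one more tool, called after "Call:" as a command line: name --argument value ..., lists and objects as JSON in quotes. carry_out: Moves the arm, as the interface text tells. Its arguments: {"type":"object","properties":{"plan":{"type":"array"},"force":{"type":"number"}},"required":["plan"]}

```bash
mkdir -p pics
python3 - <<'E'
from plant import state,capture
import cv2,numpy as np,pickle
s=state();print(s)
for n in("scene","top"):
    c=capture(n);cv2.imwrite(f"pics/{n}0.png",c["pixels"]);pickle.dump(c,open(n+"0.pkl","wb"));print(n,c["camera_matrix"],c["T"])
E
```

```text
{'t': 0.0, 'qpos': array([ 1.05690016e+00,  1.59063108e-01,  1.59827076e+00,  7.16596845e-06,
        1.38623442e+00, -2.10113421e-01]), 'dq': array([ 6.53927806e-05,  1.36290691e-03,  8.07637785e-04, -8.04036447e-04,
        8.40276853e-04,  1.04054981e-03]), 'tau': array([ 1.17931282e-03, -3.96008492e+01, -3.31424367e+01, -5.55467454e-05,
        8.56097380e-03,  2.45026655e-06]), 'eef_pos': array([0.17171121, 0.54810566, 0.23028973]), 'eef_rot': array([ 8.05956536e-01,  5.91973890e-01, -9.02039039e-04,  4.02640298e-04]), 'wrist_force': array([-0.22026304, -0.20133168,  0.91298387]), 'ft_torque': array([ 0.01516424, -0.02558066, -0.0372782 ]), 'opening': 0.9992839439136373}
scene [[378.16396563   0.         257.02278902]
 [  0.         378.16396563 196.25862842]
 [  0.           0.           1.        ]] [[ 0.34985222  0.6673355  -0.65746996  1.12522672]
 [ 0.93679412 -0.24584806  0.24894881 -0.18880537]
 [ 0.00449467 -0.70300929 -0.71116646  0.63679875]
 [ 0.          0.          0.          1.        ]]
top [[436.90224958   0.         249.28719393]
 [  0.         436.90224958 188.22424781]
 [  0.           0.           1.        ]] [[-0.02028697 -0.9893403   0.14420198  0.44553459]
 [-0.99974591  0.02149139  0.00679936  0.03478533]
 [-0.00982598 -0.1440274  -0.98952492  1.11137557]
 [ 0.          0.          0.          1.        ]]
```

View pics/scene0.png

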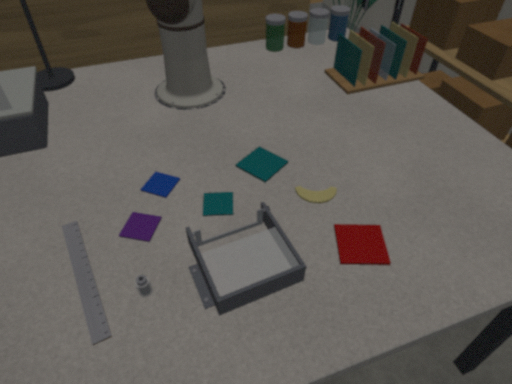

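View pics/top0.png

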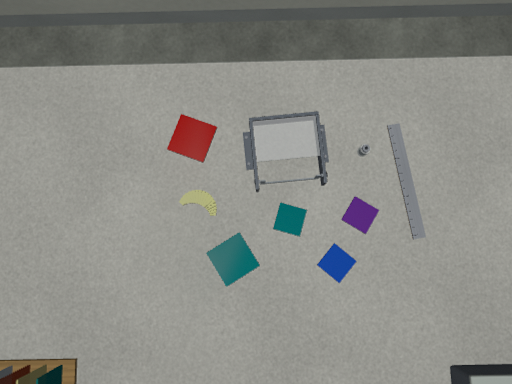

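The top view shows two teal squares: the small one at about (290,219) is the target, and the large one is at (233,259). The chute mouth is near row 180 and the flap near (290,181). The crescent, bit and straightedge are clear of the path. Next I'll zoom in to measure.

```bash
cat > h.py <<'E'
import numpy as np,cv2,pickle
def unproj(c,u,v,z=0):
    K,T=c["camera_matrix"],c["T"]
    d=T[:3,:3]@np.linalg.solve(K,[u,v,1.]);o=T[:3,3]
    return o+d*(z-o[2])/d[2]
def proj(c,P):
    K,T=c["camera_matrix"],c["T"]
    p=K@(T[:3,:3].T@(np.asarray(P)-T[:3,3]));return p[:2]/p[2]
def teal(c):
    hsv=cv2.cvtColor(c["pixels"],cv2.COLOR_BGR2HSV)
    m=cv2.inRange(hsv,(78,80,40),(98,255,255))
    cs,_=cv2.findContours(m,cv2.RETR_EXTERNAL,cv2.CHAIN_APPROX_NONE)
    return [k for k in cs if cv2.contourArea(k)>300]
E
python3 - <<'E'
from h import *
c=pickle.load(open("top0.pkl","rb"))
for k in teal(c):
    p=np.array([unproj(c,u,v,.006)[:2] for u,v in k[:,0]],np.float32)
    print(cv2.boundingRect(k),cv2.minAreaRect(p*1000))
im=c["pixels"][95:245,220:350];cv2.imwrite("pics/topz.png",cv2.resize(im,None,fx=4,fy=4,interpolation=cv2.INTER_CUBIC)[:600])
c=pickle.load(open("scene0.pkl","rb"))
for k in teal(c):
    p=np.array([unproj(c,u,v,.006)[:2] for u,v in k[:,0]],np.float32)
    print(cv2.boundingRect(k),cv2.minAreaRect(p*1000))
im=c["pixels"][180:320,170:320];cv2.imwrite("pics/scenez.png",cv2.resize(im,None,fx=4,fy=4,interpolation=cv2.INTER_CUBIC))
E
```

```text
(207, 233, 53, 53) ((429.3106689453125, 87.62423706054688), (97.70134735107422, 96.75907897949219), 30.770999908447266)
(273, 203, 34, 33) ((526.065673828125, -58.00730514526367), (69.03575134277344, 68.74929809570312), 72.86532592773438)
(203, 192, 30, 23) ((530.7274780273438, -60.85674285888672), (66.52668762207031, 69.99623107910156), 72.184326171875)
(236, 147, 51, 34) ((433.74725341796875, 85.09095001220703), (97.96289825439453, 98.79833984375), 30.69558334350586)
(335, 33, 26, 47) ((-41.95942687988281, 613.3042602539062), (89.79145050048828, 380.5982666015625), 59.201236724853516)
(380, 26, 26, 49) ((-23.723358154296875, 810.899169921875), (90.57923126220703, 427.7734069824219), 61.561832427978516)
```

View pics/topz.png

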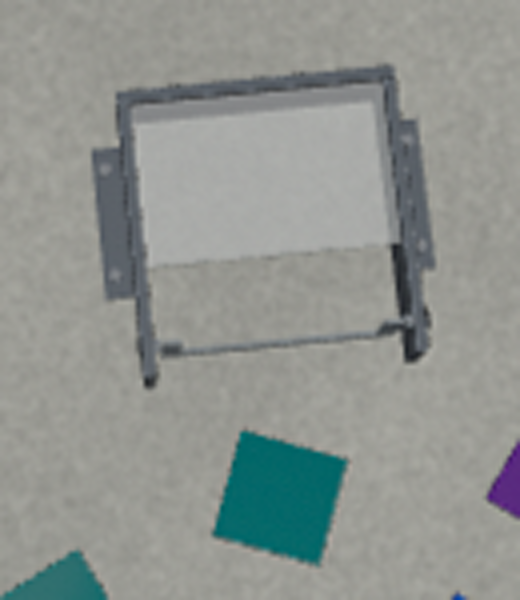

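View pics/scenez.png

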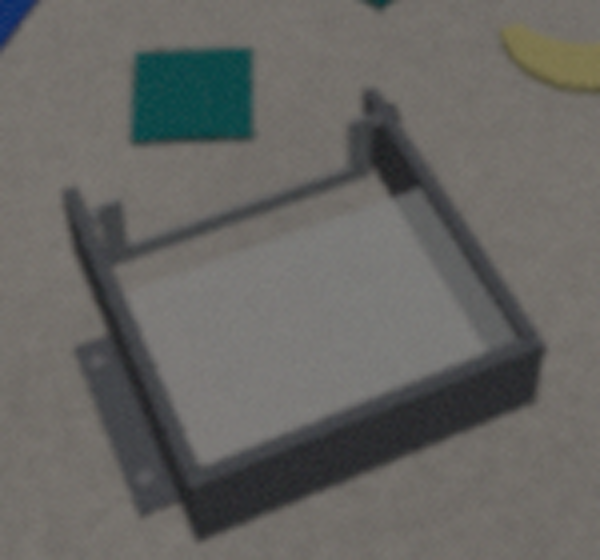

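Run:
```python
from h import *
from scipy.optimize import least_squares
ct=pickle.load(open("top0.pkl","rb"));cs=pickle.load(open("scene0.pkl","rb"))
T=[((163,88,50),(118,92)),((163,-88,50),(394,67)),((50,80,44),(150,266)),((50,-80,44),(390,243)),((-20,84,50),(150,378)),((-20,-88,50),(427,350))]
S=[((163,88,50),(543,347)),((163,-88,50),(199,485)),((163,-88,0),(203,538)),((163,88,0),(532,403)),((-20,-84,50),(70,188)),((-20,84,50),(372,91)),((0,-63,15),(120,250)),((0,63,15),(352,168))]
def w(p,P):
    c,s=np.cos(p[2]),np.sin(p[2]);x,y,z=np.array(P)/1000
    return [p[0]+c*x-s*y,p[1]+s*x+c*y,z]
def f(p,t=1,s=1):
    r=[]
    if t:
        for P,u in T:r.append(proj(ct,w(p,P))-(np.array(u)/4+[220,95]))
    if s:
        for P,u in S:r.append(proj(cs,w(p,P))-(np.array(u)/4+[170,180]))
    return np.ravel(r)
for a in((1,1),(1,0),(0,1)):
    r=least_squares(f,[.6,-.05,0],args=a,loss='soft_l1');print(a,r.x)
    print(np.round(r.fun.reshape(-1,2),1).tolist())
```

```text
(1, 1) [ 0.62616542 -0.06007495  0.0726175 ]
[[-0.7, -1.4], [-0.0, -1.7], [-1.2, -0.9], [2.7, -1.1], [-0.1, -1.4], [0.3, -0.9], [0.6, -1.5], [-2.8, -0.3], [-1.9, 0.5], [0.9, -0.8], [-0.3, -1.3], [-0.7, -1.8], [2.0, -2.4], [-0.8, -0.9]]
(1, 0) [ 0.62301071 -0.06004379  0.07125227]
[[-0.6, -0.3], [0.1, -0.4], [-1.2, 0.3], [2.7, 0.2], [-0.1, -0.2], [0.4, 0.4]]
(0, 1) [ 0.62881652 -0.06025368  0.07881081]
[[1.5, -0.8], [-1.8, 1.1], [-0.9, 1.8], [1.7, -0.1], [-0.1, -0.2], [-0.5, -1.0], [2.3, -1.2], [-0.5, -0.1]]
```

The scene and top fits agree to a few mm. Chute is at about (0.626, -0.060) with yaw 4.3°. The square is at chute x ≈ -98 mm, y ≈ +8 mm, turned about -22° relative to the chute. First I'll shut the fingers and travel high to a point behind the square.

Call:
carry_out --plan '[-1,-0.0252,0.0223,0,0,0,0,-1,-0.0252,0.0223,0,0,0,0,-1,-0.0252,0.0223,0,0,0,0,-1,-0.0252,0.0223,0,0,0,0,-1,-0.0252,0.0223,0,0,0,0,-1,-0.0252,0.0223,0,0,0,0,-1,-0.0252,0.0223,0,0,0,0,-1,-0.0252,0.0223,0,0,0,0,-1,-0.0252,0.0223,0,0,0,0,-1,-0.0252,0.0223,0,0,0,0,-1,-0.0252,0.0223,0,0,0,0,-1,-0.0252,0.0223,0,0,0,0,-1,-0.0252,0.0223,0,0,0,0,-1,-0.0252,0.0223,0,0,0,0,-1,-0.0252,0.0223,0,0,0,0,-1,-0.0252,0.0223,0,0,0,0,-1,-0.0252,0.0223,0,0,0,0,-1,-0.0252,0.0223,0,0,0,0,-1,-0.0252,0.0223,0,0,0,0,-1,-0.0252,0.0223,0,0,0,0]'

```text
t: 1.77
eef_pos: [0.4469, -0.0673, 0.2309]
eef_rot: [0.806, 0.592, -0.0, -0.0]
wrist_force: [0.4, -0.8, 0.7]
opening: -0.001
```

Call:
carry_out --plan '[-1,0,0,0,0,0,-0.095,-1,0,0,0,0,0,-0.095,-1,0,0,0,0,0,-0.095,-1,0,0,0,0,0,-0.092,-1,0,0,0,0,0,0,-1,0,0,0,0,0,0]'

```text
t: 2.27
eef_pos: [0.4466, -0.0656, 0.231]
eef_rot: [0.682, 0.732, -0.0, -0.0]
wrist_force: [0.2, -0.1, -0.2]
opening: -0.001
```

```bash
cat > st.py <<'E'
from plant import state
import numpy as np
from scipy.spatial.transform import Rotation as R
C=np.array([.626,-.060]);yaw=.0745
def show(tgt=None):
    s=state();M=R.from_quat(s["eef_rot"]).as_matrix();p=s["eef_pos"]
    c,n=np.cos(yaw),np.sin(yaw);d=p[:2]-C
    print("t",round(s["t"],2),"pos",p.round(4),"chute",np.round([c*d[0]+n*d[1],-n*d[0]+c*d[1]],4),"F",s["wrist_force"].round(2),"op",round(s["opening"],3))
    print("toolx yaw",np.degrees(np.arctan2(M[1,0],M[0,0])).round(2),"want",np.degrees(yaw)+90,"z",M[:,2].round(4),"q",s["qpos"].round(2))
    return s,M
E
python3 -c "
from st import *
show()"
```

```text
t 2.27 pos [ 0.4466 -0.0656  0.231 ] chute [-0.1793  0.0078] F [ 0.24 -0.12 -0.18] op -0.001
toolx yaw 94.05 want 94.26853557372463 z [-6.e-04  3.e-04 -1.e+00] q [-0.41 -0.17  1.93  0.    1.39 -2.06]
```

Call:
carry_out --plan '[-1,-0.001,0,0.035,0,0,-0.003,-1,-0.001,0,0.035,0,0,0,-1,0,0,0.035,0,0,0,-1,0,0,0.035,0,0,0,-1,0,0,0.035,0,0,0,-1,0,0,0.02,0,0,0,-1,0,0,0.015,0,0,0,-1,0,0,0.01,0,0,0,-1,0,0,0.005,0,0,0,-1,0,0,0.003,0,0,0,-1,0,0,0,0,0,0,-1,0,0,0,0,0,0]'

```text
t: 3.27
eef_pos: [0.4478, -0.068, 0.0042]
eef_rot: [0.68, 0.733, 0.0, 0.001]
wrist_force: [-0.1, 0.6, 0.1]
opening: -0.001
```

```bash
cat > look.py <<'E'
import sys
from plant import capture
from h import *
from st import *
n=sys.argv[1]
show()
for cam in ("top","scene"):
    c=capture(cam);pickle.dump(c,open(cam+n+".pkl","wb"))
    o=(225,90) if cam=="top" else (170,130)
    im=c["pixels"][o[1]:o[1]+190,o[0]:o[0]+190]
    globals()[cam]=cv2.resize(im,None,fx=2.1,fy=3*.7,interpolation=cv2.INTER_CUBIC)
    for k in teal(c):
        if cv2.contourArea(k)>1800: continue
        p=np.array([unproj(c,u,v,.006)[:2] for u,v in k[:,0]],np.float32)
        r=cv2.minAreaRect(p*1000)
        if r[0][0]>450: print(cam,r)
cv2.imwrite(f"pics/l{n}.png",np.hstack([top,scene]))
E
python3 look.py 1
```

```text
t 3.27 pos [ 0.4478 -0.068   0.0042] chute [-0.1783  0.0053] F [-0.08  0.6   0.14] op -0.001
toolx yaw 94.34 want 94.26853557372463 z [ 1.6e-03 -7.0e-04 -1.0e+00] q [-0.42  0.18  2.09  0.    0.88 -2.07]
top ((526.2312622070312, -58.058475494384766), (69.0355453491211, 68.40325164794922), 72.8658447265625)
scene ((530.8029174804688, -60.791748046875), (66.35682678222656, 69.70265197753906), 72.184326171875)
```

View pics/l1.png

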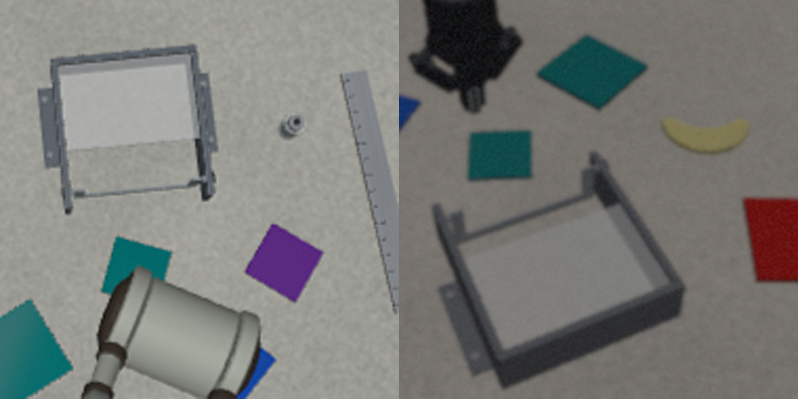

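The scene view shows the fingertip just behind the square, slightly to its -y side, which will turn the square towards alignment. I'll push slowly for about 75 mm and then check.

Call:
carry_out --plan '[-1,0,0.005,0.001,0,0,0,-1,0,0.005,0,0,0,0,-1,0,0.005,0,0,0,0,-1,0,0.005,0,0,0,0,-1,0,0.005,0,0,0,0,-1,0,0.005,0,0,0,0,-1,0,0.005,0,0,0,0,-1,0,0.005,0,0,0,0,-1,0,0.005,0,0,0,0,-1,0,0.005,0,0,0,0,-1,0,0.005,0,0,0,0,-1,0,0.005,0,0,0,0,-1,0,0,0,0,0,0]'

```text
t: 4.45
eef_pos: [0.508, -0.0633, 0.0025]
eef_rot: [0.68, 0.734, 0.0, 0.001]
wrist_force: [-1.0, 0.7, -0.1]
opening: 0.003
```

```bash
python3 look.py 2
```

```text
t 4.45 pos [ 0.508  -0.0633  0.0025] chute [-0.1179  0.0055] F [-0.99  0.68 -0.07] op 0.003
toolx yaw 94.37 want 94.26853557372463 z [ 1.3e-03 -3.0e-04 -1.0e+00] q [-0.36  0.31  1.92  0.    0.91 -2.01]
scene ((560.5258178710938, -52.600982666015625), (66.92981719970703, 71.208251953125), 80.61566925048828)
```

View pics/l2.png

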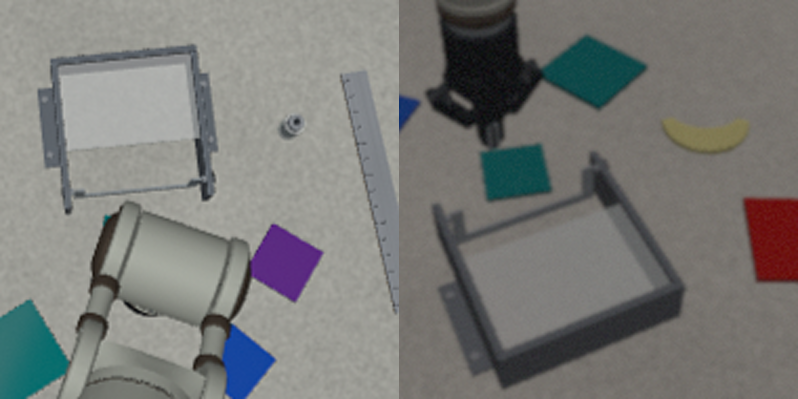

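The square is turning as intended and is now about -14° relative to the chute. I'll push another 25 mm.

Call:
carry_out --plan '[-1,0,0.005,0,0,0,0,-1,0,0.005,0,0,0,0,-1,0,0.005,0,0,0,0,-1,0,0.005,0,0,0,0,-1,0,0.005,0,0,0,0,-1,0,0,0,0,0,0]'

```text
t: 5.05
eef_pos: [0.5331, -0.0613, 0.0026]
eef_rot: [0.68, 0.734, 0.0, 0.001]
wrist_force: [0.2, 0.2, -0.2]
opening: 0.0
```

```bash
python3 look.py 3
```

```text
t 5.05 pos [ 0.5331 -0.0613  0.0026] chute [-0.0928  0.0056] F [ 0.21  0.24 -0.25] op 0.0
toolx yaw 94.38 want 94.26853557372463 z [ 1.4e-03 -4.0e-04 -1.0e+00] q [-0.34  0.36  1.85  0.    0.92 -1.99]
scene ((581.0796508789062, -45.4137077331543), (67.16902160644531, 73.08050537109375), 89.32109069824219)
```

View pics/l3.png

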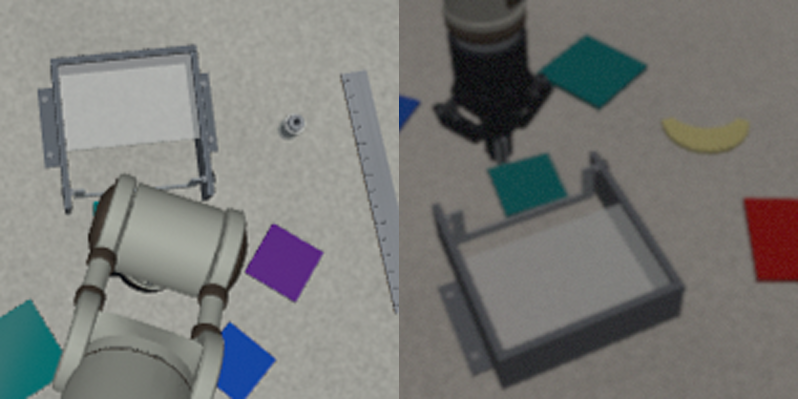

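The square is now about -5° from aligned with its centre near chute y = +18 mm, while the tip is at 5.6 mm. I'll back off and recentre the tip behind it before pushing through.

Call:
carry_out --plan '[-1,0,-0.008,0,0,0,0,-1,0.006,0,0,0,0,0,-1,0.006,0,0,0,0,0,-1,0,0.004,0,0,0,0,-1,0,0.004,0,0,0,0,-1,0,0.004,0,0,0,0,-1,0,0.004,0,0,0,0,-1,0,0.004,0,0,0,0,-1,0,0.004,0,0,0,0,-1,0,0,0,0,0,0]'

```text
t: 5.98
eef_pos: [0.5478, -0.0482, 0.0025]
eef_rot: [0.68, 0.734, 0.0, 0.0]
wrist_force: [0.2, -0.6, 0.3]
opening: 0.001
```

```bash
python3 look.py 4
```

```text
t 5.98 pos [ 0.5478 -0.0482  0.0025] chute [-0.0771  0.0176] F [ 0.22 -0.58  0.25] op 0.001
toolx yaw 94.37 want 94.26853557372463 z [ 1.1e-03 -2.0e-04 -1.0e+00] q [-0.31  0.39  1.82  0.    0.93 -1.95]
scene ((591.143310546875, -43.22712707519531), (59.72142028808594, 67.26618957519531), 3.9161696434020996)
```

View pics/l4.png

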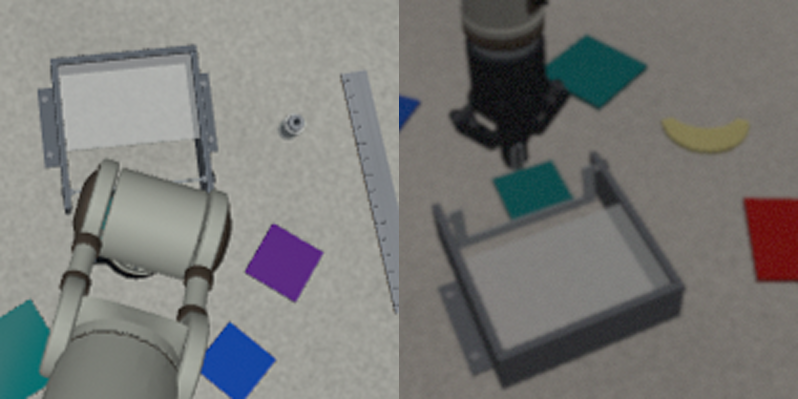

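The square is aligned (3.9° against the chute's 4.3°) and about to reach the flap. I'll push 40 mm more, under the flap.

Call:
carry_out --plan '[-1,0,0.004,0,0,0,0,-1,0,0.004,0,0,0,0,-1,0,0.004,0,0,0,0,-1,0,0.004,0,0,0,0,-1,0,0.004,0,0,0,0,-1,0,0.004,0,0,0,0,-1,0,0.004,0,0,0,0,-1,0,0.004,0,0,0,0,-1,0,0.004,0,0,0,0,-1,0,0.004,0,0,0,0,-1,0,0,0,0,0,0]'

```text
t: 7.0
eef_pos: [0.5877, -0.045, 0.0025]
eef_rot: [0.68, 0.734, 0.0, 0.0]
wrist_force: [0.5, 0.5, -0.6]
opening: 0.001
```

```bash
python3 look.py 5
```

```text
t 7.0 pos [ 0.5877 -0.045   0.0025] chute [-0.0371  0.0178] F [ 0.48  0.45 -0.61] op 0.001
toolx yaw 94.37 want 94.26853557372463 z [ 1.1e-03 -2.0e-04 -1.0e+00] q [-0.28  0.47  1.7   0.    0.97 -1.93]
```

View pics/l5.png

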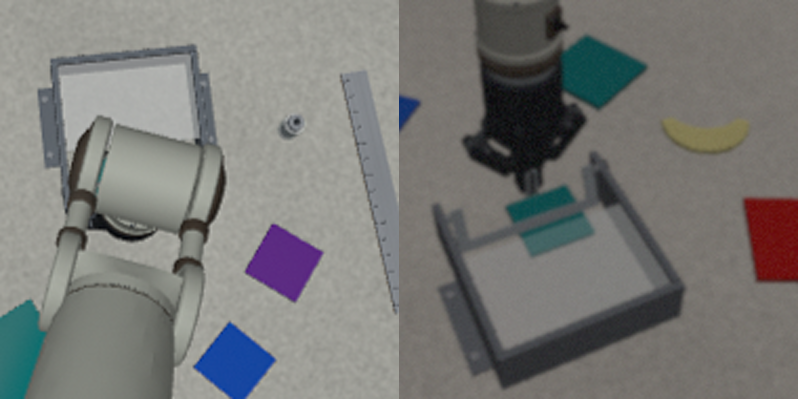

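The flap is open, resting on the square. I'll work out the square's chute position from its corners: front edge at (530,255) to (592,235), rear edge at (507,207) to (573,186).

```bash
cat > ch.py <<'E'
from h import *
def ch(c,pts,C=(.6288,-.0603),yaw=.0745):
    for u,v in pts:
        p=unproj(c,(u-399)/2.1+170,v/2.1+130,.006)[:2]-C
        k,s=np.cos(yaw),np.sin(yaw);print(np.round([k*p[0]+s*p[1],-s*p[0]+k*p[1]],4))
E
python3 - <<'E'
from ch import *
c=pickle.load(open("scene5.pkl","rb"))
ch(c,[(530,255),(592,235),(507,207),(573,186)])
im=c["pixels"][200:270,190:300];cv2.imwrite("pics/z5.png",cv2.resize(im,None,fx=7,fy=7,interpolation=cv2.INTER_CUBIC))
E
```

```text
[ 0.0438 -0.014 ]
[0.0468 0.0515]
[-0.0223 -0.0126]
[-0.0203  0.061 ]
```

View pics/z5.png

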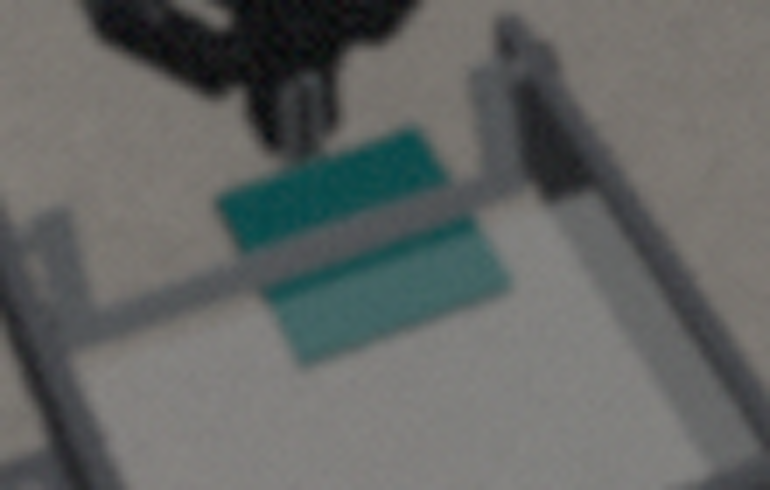

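Square centre is at about chute x = 12 mm, y = 21 mm, and nearly aligned. I'll push 32 mm more and then check.

Call:
carry_out --plan '[-1,0,0.004,0,0,0,0,-1,0,0.004,0,0,0,0,-1,0,0.004,0,0,0,0,-1,0,0.004,0,0,0,0,-1,0,0.004,0,0,0,0,-1,0,0.004,0,0,0,0,-1,0,0.004,0,0,0,0,-1,0,0.004,0,0,0,0,-1,0,0,0,0,0,0]'

```text
t: 7.85
eef_pos: [0.6196, -0.0426, 0.0025]
eef_rot: [0.68, 0.734, 0.0, 0.0]
wrist_force: [0.8, 0.4, 0.0]
opening: -0.001
```

```bash
python3 look.py 6;python3 - <<'E'
from ch import *
c=pickle.load(open("scene6.pkl","rb"))
im=c["pixels"][200:290,190:320];cv2.imwrite("pics/z6.png",cv2.resize(im,None,fx=6,fy=6,interpolation=cv2.INTER_CUBIC))
E
```

```text
t 7.85 pos [ 0.6196 -0.0426  0.0025] chute [-0.0051  0.0178] F [0.77 0.45 0.01] op -0.001
toolx yaw 94.37 want 94.26853557372463 z [ 1.1e-03 -2.0e-04 -1.0e+00] q [-0.26  0.54  1.6   0.    1.   -1.91]
scene ((670.8406372070312, -36.93783950805664), (60.638954162597656, 66.51525115966797), 4.469484329223633)
```

View pics/z6.png

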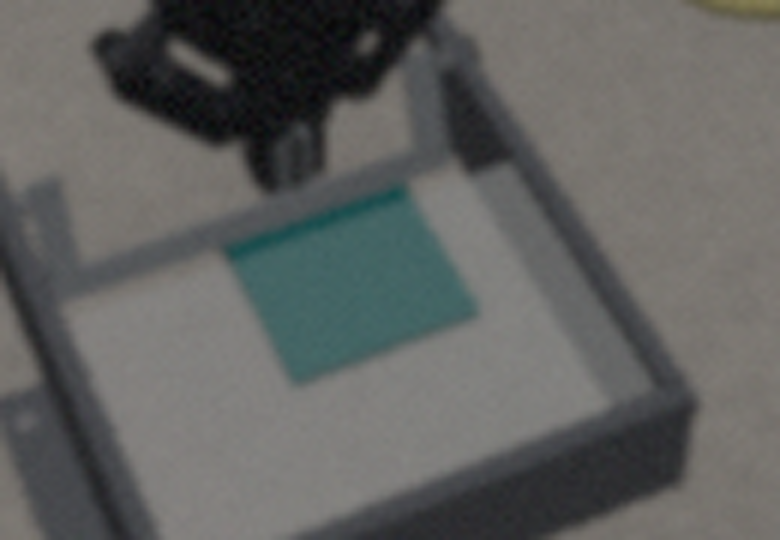

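Call:
carry_out --plan '[-1,0,0.003,0,0,0,0,-1,0,0.003,0,0,0,0,-1,0,0.003,0,0,0,0,-1,0,0.002,0,0,0,0,-1,0,0.002,0,0,0,0,-1,0,0,0,0,0,0]'

```text
t: 8.45
eef_pos: [0.6319, -0.0416, 0.0024]
eef_rot: [0.68, 0.734, 0.0, 0.0]
wrist_force: [-0.7, 0.5, 0.1]
opening: 0.002
```

```bash
python3 look.py 7;python3 - <<'E'
from ch import *
c=pickle.load(open("scene7.pkl","rb"))
im=c["pixels"][200:290,190:320];cv2.imwrite("pics/z7.png",cv2.resize(im,None,fx=6,fy=6,interpolation=cv2.INTER_CUBIC))
E
```

```text
t 8.45 pos [ 0.6319 -0.0416  0.0024] chute [0.0073 0.0179] F [-0.69  0.49  0.12] op 0.002
toolx yaw 94.36 want 94.26853557372463 z [ 4.e-04 -0.e+00 -1.e+00] q [-0.26  0.57  1.56  0.    1.01 -1.9 ]
scene ((680.4917602539062, -36.41256332397461), (63.830074310302734, 63.95083999633789), 4.7559332847595215)
```

View pics/z7.png

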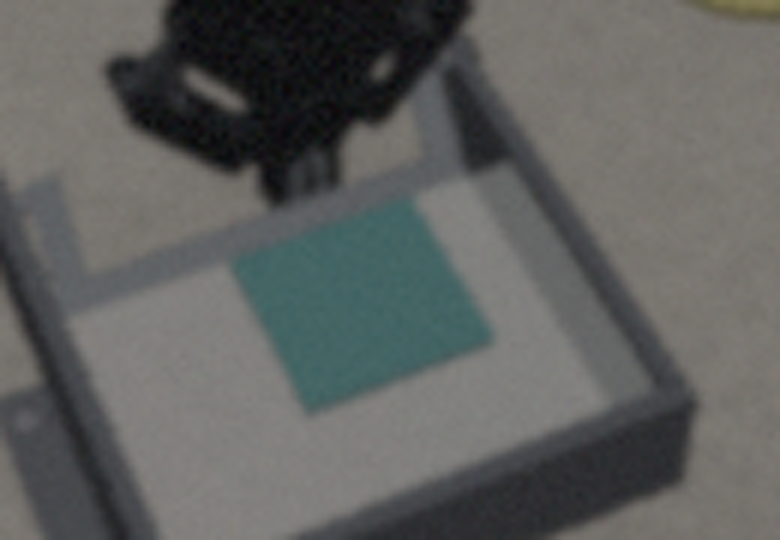

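Run:
```python
from ch import *
c=pickle.load(open("scene7.pkl","rb"))
f=lambda u,v:((u/6+190-170)*2.1+399,(v/6+200-130)*2.1)
ch(c,[f(312,412),f(492,340),f(415,198)])
```

```text
[ 0.0904 -0.0125]
[0.0892 0.0541]
[0.0227 0.0564]
```

The front edge is at about 90 mm and the rear edge at 20 mm, so the centre is at 55 mm. I'll nudge it 2 mm further, then withdraw.

Call:
carry_out --plan '[-1,0,0.002,0,0,0,0,-1,0,0,0,0,0,0,-1,0,-0.004,0,0,0,0,-1,0,-0.008,0,0,0,0,-1,0,-0.008,0,0,0,0,-1,0,-0.008,0,0,0,0,-1,0,-0.01,0,0,0,0,-1,0,-0.01,0,0,0,0,-1,0,-0.015,0,0,0,0,-1,0,-0.02,0,0,0,0,-1,0,-0.02,0,0,0,0,-1,0,0,-0.02,0,0,0,-1,0,-0.02,-0.03,0,0,0,-1,0,-0.02,-0.03,0,0,0,-1,0,-0.02,-0.03,0,0,0,-1,0,-0.02,-0.03,0,0,0,-1,0,-0.02,-0.03,0,0,0,-1,0,0,0,0,0,0,-1,0,0,0,0,0,0,-1,0,0,0,0,0,0]'

```text
t: 10.22
eef_pos: [0.4305, -0.0567, 0.1718]
eef_rot: [0.68, 0.733, 0.0, -0.0]
wrist_force: [-0.3, -0.4, 0.0]
opening: -0.001
```

```bash
python3 look.py 8;python3 - <<'E'
from ch import *
c=pickle.load(open("scene8.pkl","rb"))
im=c["pixels"][200:290,190:320];cv2.imwrite("pics/z8.png",cv2.resize(im,None,fx=6,fy=6,interpolation=cv2.INTER_CUBIC))
E
```

```text
t 10.22 pos [ 0.4305 -0.0567  0.1718] chute [-0.1947  0.0178] F [-0.35 -0.43  0.01] op -0.001
toolx yaw 94.35 want 94.26853557372463 z [-0.e+00  1.e-04 -1.e+00] q [-0.41 -0.17  2.04  0.    1.27 -2.06]
top ((677.1809692382812, -33.69341278076172), (68.51038360595703, 69.74300384521484), 4.549806594848633)
scene ((681.4373168945312, -36.02284240722656), (66.447509765625, 64.68843078613281), 5.3901753425598145)
```

View pics/z8.png

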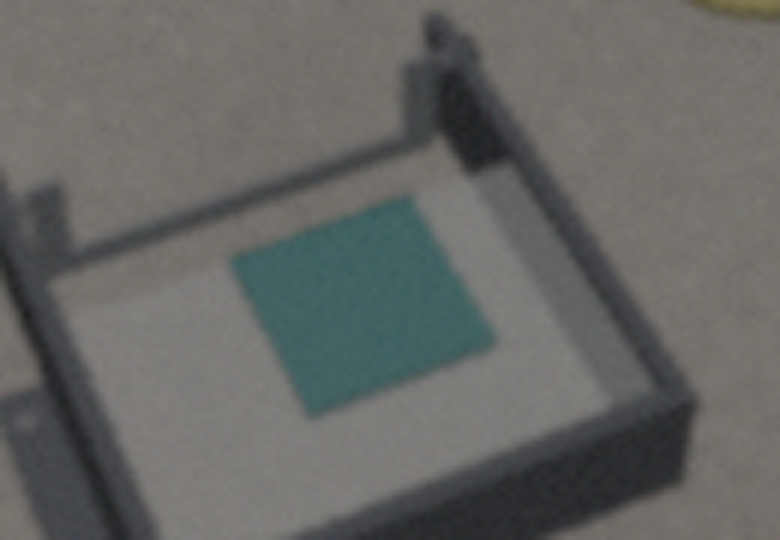

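View pics/l8.png

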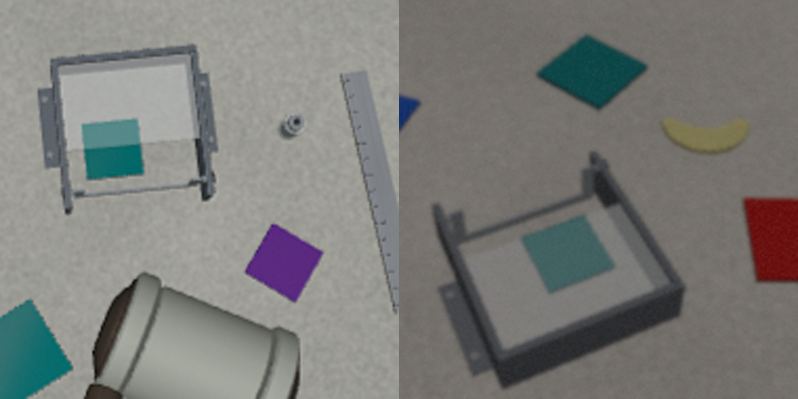

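The square lies inside, with its centre at about chute x = 55 mm, y = 22 mm, and the flap looks shut. I'll wait 1 s and compare the flap with its initial image.

Call:
carry_out --plan '[-1,0,0,0,0,0,0,-1,0,0,0,0,0,0,-1,0,0,0,0,0,0,-1,0,0,0,0,0,0,-1,0,0,0,0,0,0,-1,0,0,0,0,0,0,-1,0,0,0,0,0,0,-1,0,0,0,0,0,0,-1,0,0,0,0,0,0,-1,0,0,0,0,0,0,-1,0,0,0,0,0,0,-1,0,0,0,0,0,0]'

```text
t: 11.32
eef_pos: [0.4311, -0.0569, 0.1723]
eef_rot: [0.68, 0.734, 0.0, 0.0]
wrist_force: [0.0, -0.5, 1.1]
opening: 0.001
```

```bash
python3 look.py 9;python3 - <<'E'
from h import *
for cam,b in(("scene",(220,255,185,265)),("top",(170,195,255,310))):
    g=lambda n:pickle.load(open(cam+n+".pkl","rb"))["pixels"].astype(float).mean(2)
    a,e,d=g("0"),g("9"),g("8")
    y0,y1,x0,x1=b
    print(cam,"flap shift vs start",cv2.phaseCorrelate(a[y0:y1,x0:x1],e[y0:y1,x0:x1]))
    z=np.hstack([cv2.resize(q[205:255,185:265] if cam=="scene" else q[160:210,245:325],None,fx=5,fy=5) for q in(a,e)]);cv2.imwrite(f"pics/cmp_{cam}.png",z)
# others: whole-image difference components
a=pickle.load(open("scene0.pkl","rb"))["pixels"].astype(int);e=pickle.load(open("scene9.pkl","rb"))["pixels"].astype(int)
m=(cv2.GaussianBlur(abs(a-e).sum(2).astype(np.float32),(5,5),0)>25).astype(np.uint8)
for s in cv2.connectedComponentsWithStats(m)[2][1:]:
    if s[4]>25:print(s)
E
```

```text
t 11.32 pos [ 0.4311 -0.0569  0.1723] chute [-0.1941  0.0176] F [ 0.03 -0.46  1.09] op 0.001
toolx yaw 94.36 want 94.26853557372463 z [ 1.e-04 -0.e+00 -1.e+00] q [-0.41 -0.16  2.04  0.    1.27 -2.06]
top ((677.1817016601562, -33.695247650146484), (68.50362396240234, 69.7435302734375), 4.533400535583496)
scene ((681.1394653320312, -36.3585319519043), (66.75154113769531, 63.573509216308594), 4.314723014831543)
scene flap shift vs start ((-0.013163173212596746, -0.09549244692037107), 0.7689641847350533)
top flap shift vs start ((-0.02129997493892688, 0.4637622611328247), 0.6205151479824913)
[ 142    0  145  123 6643]
[361   0   8  11  63]
[394   0   8   9  54]
[201 190  34  28 892]
[ 228  232   46   39 1109][ WARN:0@0.059] global loadsave.cpp:1063 imwrite_ Unsupported depth image for selected encoder is fallbacked to CV_8U.
```

View pics/cmp_scene.png

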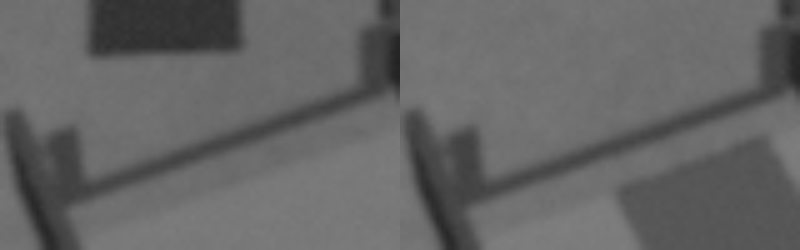

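The flap looks the same as at the start, with no difference at the strip, and only the square has moved. I'm handing the job in.

```bash
python3 -c "
from plant import job_done
print(job_done())"
```

```text
the job is handed in; nothing more can be done
None
```

The small teal square is inside the chute with the flap hanging shut behind it, and the job is handed in; it reports no verdict. I pushed the square with the shut fingertips about 2.5 mm above the table. It turned into line on the way, after I recentred the tip once. I then drew the fingers straight back and lifted clear, finishing at about 11 s of the 61 s allowed.

**Last checks:**
- **Square:** its centre is about 54–56 mm inside the flap line and 22 mm to the left of the chute's centre line. It is parallel to the chute within about 1° and did not move over the last second.
- **Flap:** in the scene camera it looks the same as at the start (0.1 px shift). The top-camera comparison gave a 0.46 px shift; I put that down to the square being newly in that crop, but did not check it further.
- **Bystanders:** the scene camera showed no change at the crescent, bit or straightedge.
- **Disagreement:** the two cameras differ by about 5 mm in absolute x, but agree to about 2 mm on where the square lies in the chute.

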